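# Hold the surface probe square on the warming plate's ring mark

## Task

Take the contact thermometer out of its holder and set its foot inside the ring marked on the sloping warming plate, with the probe square to the slope and pressed lightly so that the sprung foot goes about half way in. Finish while you are still holding it there, steady; press gently throughout and leave the other things on the counter where they are.

Things in the scene. Friction and masses are not known exactly. Their poses are not given: they have to be found in the camera images.
- probe_grip (a point): Loose contact thermometer, 0.1 to 0.2 kg, upright in its holder at the start. Point: centre of its black square handle, 24 x 24 x 80 mm, x and y square to its sides; z runs from the foot up the handle. Below this point: handle to 40 mm, collar 36 mm across to 46 mm, steel stem 10 mm across to 86 mm, sprung foot's underside at 112 mm (relaxed). White button on top, 3 mm thick.
- foot_tip (a point): Centre of the flat underside of the probe's foot, a copper disc 16 mm across and 4 mm thick; z as the probe's.
- foot (a joint): How far the sprung foot is pushed into the probe, in m: 0 relaxed, 0.014 at the stop; about half way is 0.007. The spring starts at 0.8 N and adds 0.4 N per mm: about 3.6 N at 7 mm.
- holder_top (a point): Grey block 70 x 70 mm, 76 mm tall, fixed. Point: centre of its top, z up, x and y along its sides, at the mouth of an upright bore 26 mm across, 73 mm deep. The probe's collar rests on the top, stem and foot hang in the bore; the foot must rise 66 mm to come clear.
- plate_mid (a point): Centre of the top face of the warming plate, flat steel 260 x 320 x 26 mm, fixed on a shelf with legs. z is square to the face, upwards, 0.35 rad (20 degrees) from vertical; x runs up the slope, y level across it. The centre is 100 mm above the counter, the upper edge 145 mm; the lower edge is nearer the robot; the shelf stands turned up to 0.4 rad.
- mark_ring_mid (a point): Centre of the ring mark, a thin black circle on the plate's face, 32 mm inside and 39 mm outside diameter, flush. Same axes as the plate. Two other marks lie in line with it across the plate, a plus-shaped cross and a pair of parallel bars; the three swap places.
- oil: Green glass oil bottle 60 mm across, 190 mm tall, a bystander; origin at the centre of its underside
- shaker: Clear shaker jar with steel cap, 48 mm across, 75 mm tall, a bystander; origin at the centre of its underside
- sauce_bowl: Steel bowl 120 mm across, 50 mm tall, a bystander; origin at the centre of its underside
- dish: Terracotta dish 150 mm across, 35 mm tall, a bystander; origin at the centre of its underside
- scraper: Dough scraper lying flat, steel blade 80 x 110 mm with a wooden handle bar 22 mm thick along its edge, a bystander; origin at the centre of its underside
- weight_block: Steel scale weight, 50 x 50 x 30 mm with a 20 mm peg on top, a bystander; origin at the centre of its underside
Not all that is in view belongs to the job. There is more than one size of the part that bears probe_grip; the job needs the largest.

How it is judged:
By the outcome, as a careful person would: the job done as asked, in the order asked, and still so for the second after the job is handed in, while the arm keeps its last pose, push and grip.
It also fails if it takes over 35 s, if anything falls off the work surface, if the arm or the gripper's body presses on something with over 40 N, if the wrist force passes 120 N, or if a joint passes its speed limit or range.

## Robot

A 6-joint arm with a two-finger parallel gripper is mounted at the origin on the work surface. World frame = base frame: x ahead of the robot, y to its left, z up, the work surface at z = 0. Lengths are in m, angles in degrees, forces in N, time in s.
With the tool pointing down it reaches from about 0.35 to 0.975 m from the base axis. Payload 4.9 kg.
Tool frame: the origin (TCP) lies midway between the tips of the shut fingers; the grasp point (between the pads) lies 19 mm behind it; z points along the fingers, y is the line along which they close (so a half turn about z gives the same grasp; the last joint's range is limited). The gripper opens to 85 mm and grips with 20 to 120 N. Pads are 22 mm wide; open, the fingers measure 114 mm over their backs; the gripper's body (76 mm by 85 mm) begins 54 mm behind the grasp point. The pads swing forward as they close: fully open they stand 13 mm farther back than shut.
Start: joints at [70.474, 3.019, 92.412, -0, 84.569, -6.818], TCP at [0.137, 0.61, 0.231] pointing down, gripper open.
Joint ranges: [-172.51, 172.51], [-57.92, 126.97], [3.15, 148.05], [-58.71, 238.71], [5.1, 150.11], [-179.66, 179.66]. Speed limits (degrees/s): [147.25, 147.25, 180, 180, 180, 180].

## Interface

Orientations are given as [roll, pitch, yaw] about the fixed x, y, z axes, in that order (R = Rz(yaw) Ry(pitch) Rx(roll)).
In Python, from rig import bot, eyes, spotter gives the robot as it stands. The module is installed in compiled form; this text tells all that it offers.
- The arm moves only by the tool jog_arm, never from a script. Its argument "steps" is a list of rows, each an object with "linear": the shift along the tool's x, y, z in m, a list of three; "dr": the turn, a rotation vector about the tool's x, y, z in rad, a list of three; "gripper": the opening in per cent of the stroke, from 0 (shut) to 100 (fully open). A call has 1 to 10 rows; each row shifts and turns the commanded pose from where the row before left it, along the tool's axes as they then stand; what a row does not reach is not made up. A row lasts 1/12 s, in which the tool goes at most 41.7 mm and 7.16 degrees, less where a joint would pass 70% of its speed; a pose out of reach is approached as far as the arm can. A call with a gripper value outside its range is refused whole. The fingers move at their own pace and stop on an object; "force" is the grip in N (left out, the last holds). Time passes only in rows, so rows that do not move let the fingers close. It gives the time, the measured TCP pose, the force, the opening and the grip force at its end, in the units of the state.
- bot.sense(): the state, without advancing time (a new reading comes with each control period).
- eyes.get_image(name): name is "scene" or "top"; returns (picture, depth): 400x640x3 uint8, red, green, blue; 400x640 float32, m along the optical axis (not along the pixel's ray), 0 where there is no reading.
- eyes.camera_params(name): a dict with "fx", "fy", "cx", "cy" (pixels), "rvec" (rotation vector, rad) and "tvec" (3), from world to camera coordinates, as OpenCV has them. Camera axes: x right, y down, z forward; pixel columns grow to the right and rows downward; lengths in m; the calibration is good to about 2 mm. A picture is of the moment at which its call begins. camera_params takes no time and is no camera call.
- bot.sign_off(): hands the job in; it is judged then, once.
Trained networks look in the newest picture that a camera, given by its name, has taken for a name from the list of things; names that differ only in an ending like _2 or _b are one class to them, and where a whole thing is asked for, a point or a joint stands for the part that bears it (a point fixed in the world has none). Each returns a list of dicts, best first, with "confidence" (0 to 1); they miss things now and then, are a little off and sometimes report something else, mostly with a low value. They report only what shows in the picture. A call takes as long as a camera call. They do not tell look-alikes from the thing itself.
- spotter.recognise(query, camera): "centre" ([x, y, z] in m, in world coordinates, good to about 4 mm: the middle of the surface that is visible of it).
- spotter.spot_point(query, camera): "centre" ([x, y, z] in m, in world coordinates, good to about 4 mm: a listed point, or the origin of a listed thing).
The state is a dict: "time_s": time; "qpos": joint angles; "joint_velocities": joint speeds; "joint_torque": joint torques, N m; "position": TCP position; "eef_rot": TCP orientation; "contact_force": force on the tool from outside, world axes, zero at the start; "ft_torque": the same for the moment, N m; "finger_gap": opening from 0.0 (shut) to 1.0 (fully open); "grasp_force": force on a finger pad.
Only numpy, scipy, OpenCV 4.12 (cv2) and the standard library are available. Lean on these libraries where they do the work, as an engineer would, in place of code of your own. Each camera call takes 0.05 s, during which the arm holds its last target. There are 200 camera calls.

## Working session

There is one attempt and no reset: what is moved stays moved. The work goes in short steps, Python scripts to look and compute and a tool call to move; the robot and the scene stay as the last step left them, time stands still between calls to the robot, and variables do not carry over. Pictures are saved under pics/ and viewed, at most 10 in all, crops included, and the job is handed in when it is done.

Besides the shell and the picture viewer there is one more tool, called after "Request:" as name(argument=value, ...) on one line, values as JSON. jog_arm: Moves the arm, as the interface text tells. Its arguments: {"type":"object","properties":{"steps":{"type":"array","items":{"type":"object","properties":{"linear":{"type":"array","items":{"type":"number"}},"dr":{"type":"array","items":{"type":"number"}},"gripper":{"type":"number"}}}},"force":{"type":"number"}},"required":["steps"]}

```bash
mkdir -p pics; cat > h.py <<'E'
import numpy as np, cv2
from rig import bot, eyes, spotter
from scipy.spatial.transform import Rotation as R
def cam(n):
    p=eyes.camera_params(n); K=np.array([[p['fx'],0,p['cx']],[0,p['fy'],p['cy']],[0,0,1.]])
    return K,cv2.Rodrigues(np.array(p['rvec'],float))[0],np.array(p['tvec'],float).ravel()
def unproj(n,u,v,d):
    K,r,t=cam(n); return r.T@(np.linalg.inv(K)@np.array([u,v,1.])*d-t)
def proj(n,X):
    K,r,t=cam(n); c=K@(r@np.array(X)+t); return c[:2]/c[2]
def cloud(n,d):
    K,r,t=cam(n); v,u=np.mgrid[:400,:640]
    P=np.stack([(u-K[0,2])/K[0,0]*d,(v-K[1,2])/K[1,1]*d,d],-1)
    return (P-t)@r
E
cat > a.py <<'E'
from h import *
np.set_printoptions(precision=4,suppress=True)
for n in ['scene','top']:
    im,d=eyes.get_image(n); cv2.imwrite(f'pics/{n}0.png',im[...,::-1]); np.savez(f'{n}0.npz',im=im,d=d)
    K,r,t=cam(n); print(n,'pos',-r.T@t,'fwd',r[2])
    for q in ['probe_grip','holder_top','plate_mid','mark_ring_mid']:
        for o in spotter.spot_point(q,n): 
            print(q,round(o['confidence'],2),np.array(o['centre']),proj(n,o['centre']).round())
print(bot.sense())
E
python3 a.py
```

```text
scene pos [1.0335 0.0562 0.8666] fwd [-0.5832 -0.0824 -0.8081]
probe_grip 0.67 [0.5036 0.2399 0.1227] [423. 210.]
probe_grip 0.59 [0.4595 0.3327 0.0749] [456. 211.]
probe_grip 0.55 [0.4156 0.2592 0.0767] [425. 193.]
holder_top 0.9 [0.5069 0.2409 0.0773] [419. 222.]
holder_top 0.3 [0.6228 0.2092 0.0021] [400. 278.]
plate_mid 0.67 [ 0.5395 -0.057   0.0993] [294. 215.]
mark_ring_mid 0.64 [0.5677 0.0425 0.1001] [335. 230.]
top pos [ 0.1987 -0.0386  1.4808] fwd [ 0.2179  0.0189 -0.9758]
probe_grip 0.52 [0.4621 0.3353 0.074 ] [204. 202.]
probe_grip 0.48 [0.508  0.2352 0.1175] [235. 187.]
probe_grip 0.44 [0.4161 0.2607 0.0801] [225. 218.]
holder_top 0.75 [0.5055 0.2387 0.0723] [236. 191.]
holder_top 0.31 [0.6247 0.2058 0.0003] [254. 163.]
plate_mid 0.95 [ 0.5437 -0.0533  0.0933] [329. 186.]
mark_ring_mid 0.51 [0.5667 0.0432 0.0987] [299. 176.]
{'time_s': 0.5, 'qpos': array([70.4738,  3.0213, 92.4132,  0.0021, 84.57  , -6.8207]), 'joint_velocities': array([-0.0578,  0.0104, -0.0109, -0.0609,  0.0684, -0.1093]), 'joint_torque': array([  0.0006, -39.3213, -37.0026,  -0.0001,   0.0012,   0.    ]), 'position': array([0.1375, 0.6097, 0.2313]), 'eef_rot': array([-179.9958,   -0.0026,  167.2943]), 'contact_force': array([ 0.4071, -0.4894, -0.2238]), 'ft_torque': array([-0.0282, -0.0338, -0.0171]), 'grasp_force': 0.0, 'finger_gap': 0.9967405083252657}
```

View pics/scene0.png

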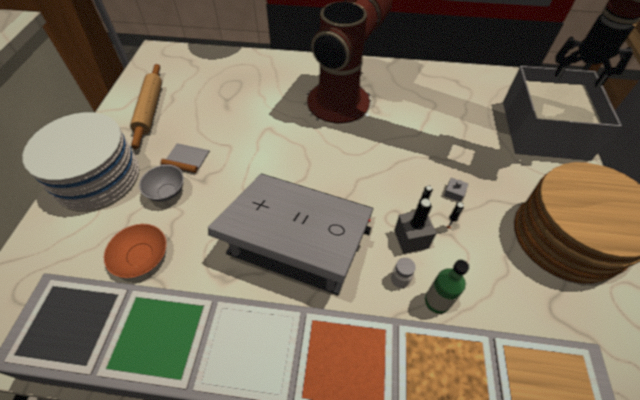

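```bash
python3 - <<'E'
import cv2
a=cv2.imread('pics/scene0.png')[150:300,230:500];b=cv2.imread('pics/top0.png')[130:250,160:400]
a=cv2.resize(a,None,fx=2.2,fy=2.0);a=cv2.resize(a,(594,300));b=cv2.resize(b,(594,297))
cv2.imwrite('pics/crop1.png',cv2.vconcat([a,b]))
E
```

```text
(no output)
```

View pics/crop1.png

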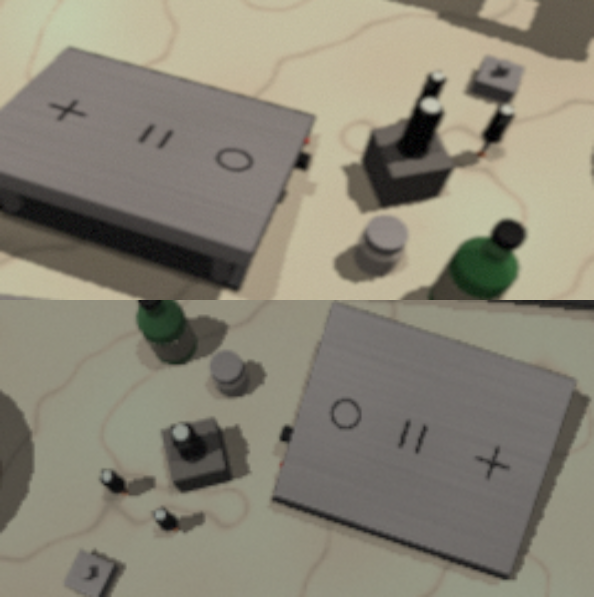

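The probe in the holder, at scene (423,210) and top (235,187), is the tall one and sits in the grey holder. The free-standing ones at scene (456,211) and (427,190) are visibly smaller look-alikes, so the one in the holder is the one I want. The ring is the mark at scene (336,230), top (299,176), next to the bars and nearest the holder.

```bash
cat > b.py <<'E'
from h import *
np.set_printoptions(precision=4,suppress=True)
for n in ['scene','top']:
    z=np.load(n+'0.npz'); im,d=z['im'],z['d']; P=cloud(n,d); ok=d>0
    g=im.mean(-1)
    # plate plane
    c=np.array([.54,-.055,.097]); m=ok&(np.linalg.norm(P-c,axis=-1)<.11)
    Q=P[m]
    for _ in range(4):
        mu=Q.mean(0); nv=np.linalg.svd(Q-mu,full_matrices=False)[2][2]; nv*=np.sign(nv[2]); Q=Q[abs((Q-mu)@nv)<.006]
    on=ok&(abs((P-mu)@nv)<.008)&(np.linalg.norm(P-c,axis=-1)<.25)
    l,lab,st,cc=cv2.connectedComponentsWithStats(on.astype(np.uint8)); on=lab==1+np.argmax(st[1:,4])
    up=np.array([0,0,1])-nv*nv[2]; 
    print(n,'plane',mu,nv,'tilt',np.degrees(np.arccos(nv[2])),'z at c',mu[2]-((c-mu)[:2]@nv[:2])/nv[2],'upslope yaw',np.degrees(np.arctan2(up[1],up[0])))
    x=up/np.linalg.norm(up); y=np.cross(nv,x); ab=np.c_[(P[on]-mu)@x,(P[on]-mu)@y].astype(np.float32)
    (mc,sz,an)=cv2.minAreaRect(ab); print(' rect',mc,sz,an,'centre',mu+x*mc[0]+y*mc[1])
    # ring: dark pixels near guess, on plane by ray intersection
    K,r,t=cam(n); o=-r.T@t
    u0,v0=proj(n,[.567,.043,.1]); v,u=np.mgrid[:400,:640]; w=(np.hypot(u-u0,v-v0)<22)
    ray=np.stack([(u-K[0,2])/K[0,0],(v-K[1,2])/K[1,1],np.ones_like(u,float)],-1)@r
    X=o+ray*(((mu-o)@nv)/(ray@nv))[...,None]
    w=np.linalg.norm(X-np.array([.567,.043,.1]),axis=-1)<.033
    bg=np.median(g[w]); wt=np.clip(bg-12-g,0,None)*w
    cen=(X*wt[...,None]).sum((0,1))/wt.sum(); cen_r=np.linalg.norm(X-cen,axis=-1)
    print(' ring',cen,'meanrad',(cen_r*wt).sum()/wt.sum(),proj(n,cen),'n',(wt>0).sum(),'bg',bg)
    # holder top & probe
    h=np.array([.506,.24]); near=ok&(np.hypot(P[...,0]-h[0],P[...,1]-h[1])<.06)
    T=near&(abs(P[...,2]-.076)<.005); (mc,sz,an)=cv2.minAreaRect(P[T][:,:2].astype(np.float32)); print(' holder',mc,sz,an,'z',np.median(P[T][:,2]))
    T=near&(P[...,2]>.155); q=P[T]; print(' top pts',len(q),q.mean(0) if len(q) else '',q.max(0) if len(q) else '')
    H=near&(P[...,2]>.09); q=P[H]; print(' handle bbox',q.min(0),q.max(0),len(q))
    for zz in np.arange(.08,.18,.015):
        q=P[near&(abs(P[...,2]-zz)<.0075)&(np.hypot(P[...,0]-h[0],P[...,1]-h[1])<.03)]; print('   ',round(zz,3),len(q),q.mean(0) if len(q) else '')
E
python3 b.py
```

```text
scene plane [ 0.547  -0.0546  0.1013] [-0.3331  0.0809  0.9394] tilt 20.046844009718413 z at c 0.0988981422482685 upslope yaw -13.657184201719897
 rect (-0.009132012724876404, 0.008255138993263245) (0.3337979316711426, 0.27328386902809143) 89.69505310058594 centre [ 0.5406 -0.0446  0.0982]
 ring [0.5665 0.0458 0.0996] meanrad 0.017696783402260788 [336.2544 229.4732] n 110 bg 125.33333333333333
 holder (0.5100262761116028, 0.23717130720615387) (0.07174606621265411, 0.0709681585431099) 19.70620346069336 z 0.07555598250811871
 top pts 112 [0.5128 0.2361 0.1623] [0.5241 0.2498 0.168 ]
 handle bbox [0.4981 0.2233 0.0901] [0.5264 0.2512 0.168 ] 348
    0.08 250 [0.5147 0.2377 0.0774]
    0.095 47 [0.5184 0.235  0.095 ]
    0.11 54 [0.5177 0.2346 0.1099]
    0.125 55 [0.5184 0.2348 0.1252]
    0.14 57 [0.5179 0.2354 0.14  ]
    0.155 81 [0.5161 0.2351 0.1567]
    0.17 60 [0.511  0.2369 0.1645]
top plane [ 0.5402 -0.056   0.1003] [-0.333   0.0822  0.9393] tilt 20.05967814352812 z at c 0.10015945636670942 upslope yaw -13.858567502978511
 rect (-0.0008464306592941284, 0.008566170930862427) (0.26844653487205505, 0.33424535393714905) 0.07823039591312408 centre [ 0.5415 -0.0475  0.1   ]
 ring [0.5668 0.0437 0.101 ] meanrad 0.017568481362913096 [299.2553 175.6634] n 73 bg 112.66666666666667
 holder (0.5096002817153931, 0.23415441811084747) (0.07215297222137451, 0.07060031592845917) 19.417226791381836 z 0.07675661270959562
 top pts 68 [0.5095 0.2335 0.1641] [0.5236 0.247  0.1716]
 handle bbox [0.496  0.2206 0.0905] [0.5236 0.247  0.1716] 130
    0.08 159 [0.4991 0.2382 0.0782]
    0.095 16 [0.5017 0.2293 0.0939]
    0.11 13 [0.5064 0.2275 0.1094]
    0.125 16 [0.5013 0.2286 0.1256]
    0.14 13 [0.5027 0.23   0.1424]
    0.155 31 [0.5079 0.2307 0.1581]
    0.17 45 [0.5096 0.2342 0.1658]
```

```bash
cat > c.py <<'E'
from h import *
np.set_printoptions(precision=4,suppress=True)
from scipy.optimize import minimize
for n in ['scene','top']:
    z=np.load(n+'0.npz'); im,d=z['im'],z['d']; P=cloud(n,d); ok=d>0
    h=np.array([.51,.2355]); near=ok&(np.hypot(P[...,0]-h[0],P[...,1]-h[1])<.025)
    q=P[near&(P[...,2]>.088)&(P[...,2]<.156)][:,:2].astype(np.float32)
    q2=P[near&(P[...,2]>.088)][:,:2].astype(np.float32)
    print(n,cv2.minAreaRect(q),cv2.minAreaRect(q2),len(q))
    f=lambda p:np.minimum(abs(np.max(abs((q-p[:2])@np.array([[np.cos(p[2]),-np.sin(p[2])],[np.sin(p[2]),np.cos(p[2])]])),axis=1)-.012),.005).sum()
    for a in range(0,90,10):
        r=min((minimize(f,[*h,np.radians(a+e)],method='Nelder-Mead') for e in (0,5)),key=lambda r:r.fun); print(a,r.fun,r.x[:2],np.degrees(r.x[2]))
    tp=P[near&(P[...,2]>.16)]; print('top z',np.percentile(tp[:,2],[20,50,80]))
im=cv2.imread('pics/scene0.png')[180:250,385:475]; cv2.imwrite('pics/crop2.png',cv2.resize(im,None,fx=6,fy=6,interpolation=cv2.INTER_CUBIC))
E
python3 c.py
```

```text
scene ((0.5173634886741638, 0.23321181535720825), (0.03237374499440193, 0.01840684749186039), 59.928829193115234) ((0.510527491569519, 0.23686200380325317), (0.026050029322504997, 0.024181922897696495), 18.253496170043945) 246
0 0.12963256783073995 [0.5094 0.2378] 16.58179255107294
10 0.12963224430695386 [0.5094 0.2378] 16.59098017940194
20 0.1296322290905474 [0.5094 0.2378] 16.59060819877755
30 0.12963226759514151 [0.5094 0.2378] 16.589423698382642
40 0.12963231489749094 [0.5094 0.2378] 16.58822455928405
50 0.129632249423107 [0.5094 0.2378] 16.590134880787403
60 0.12963220288456484 [0.5094 0.2378] 106.59106224866086
70 0.12963226706820002 [0.5094 0.2378] 106.58943705001886
80 0.12963229917789718 [0.5094 0.2378] 106.58862318929128
top z [0.1615 0.1635 0.165 ]
top ((0.5051465630531311, 0.2288350611925125), (0.01826283521950245, 0.03159546107053757), 50.65842819213867) ((0.5086627006530762, 0.2347896695137024), (0.024653112515807152, 0.02681584469974041), 15.782825469970703) 64
0 0.03452783496018728 [0.5104 0.2347] 14.209576287630126
10 0.034527937394197454 [0.5104 0.2347] 14.212022143923827
20 0.03452779006287609 [0.5104 0.2347] 14.209953413888051
30 0.03452770756252129 [0.5104 0.2347] 14.210607481853529
40 0.034528064170935235 [0.5104 0.2347] 14.206939602967196
50 0.034527957571596 [0.5104 0.2347] 14.210387972576308
60 0.03452789270671738 [0.5104 0.2347] 104.20652488554008
70 0.034527842114638385 [0.5104 0.2347] 104.20814268072282
80 0.03452774348203022 [0.5104 0.2347] 104.21069782197162
top z [0.1617 0.1646 0.1668]
```

View pics/crop2.png

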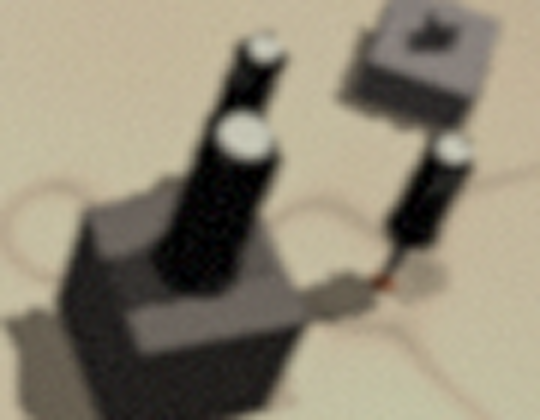

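```bash
cat > go.py <<'E'
from h import *
np.set_printoptions(precision=4,suppress=True)
def go(p,Rt,Rc=None,pc=None):
    s=bot.sense(); pc=s['position'] if pc is None else pc; Rc=R.from_euler('xyz',s['eef_rot'],degrees=True) if Rc is None else Rc
    print('lin (tool now)',Rc.inv().apply(np.array(p)-pc),'then rotvec (tool)',(Rc.inv()*Rt).as_rotvec(),'|',np.degrees((Rc.inv()*Rt).magnitude()))
down=lambda yaw:R.from_euler('xyz',[180,0,yaw],degrees=True)
E
python3 -c "
from go import *
go([.510,.236,.25],down(107))"
```

```text
lin (tool now) [-0.4456 -0.2826 -0.0187] then rotvec (tool) [-0.0001 -0.      1.0523] | 60.29427164399367
```

Request:
jog_arm(steps=[{"linear": [-0.0278, -0.0177, -0.0012]}, {"linear": [-0.0278, -0.0177, -0.0012]}, {"linear": [-0.0278, -0.0177, -0.0012]}, {"linear": [-0.0278, -0.0177, -0.0012]}, {"linear": [-0.0278, -0.0177, -0.0012]}, {"linear": [-0.0278, -0.0177, -0.0012]}, {"linear": [-0.0278, -0.0177, -0.0012]}, {"linear": [-0.0278, -0.0177, -0.0012]}, {"linear": [-0.0278, -0.0177, -0.0012]}, {"linear": [-0.0278, -0.0177, -0.0012]}])

```text
validation failed for argument at $.st...
```

Request:
jog_arm(steps=[{"linear": [-0.0278, -0.0177, -0.0012]}, {"linear": [-0.0278, -0.0177, -0.0012]}, {"linear": [-0.0278, -0.0177, -0.0012]}, {"linear": [-0.0278, -0.0177, -0.0012]}, {"linear": [-0.0278, -0.0177, -0.0012]}, {"linear": [-0.0278, -0.0177, -0.0012]}, {"dr": [0, 0, 0.105]}, {"dr": [0, 0, 0.105]}, {"dr": [0, 0, 0.105]}, {"dr": [0, 0, 0.105]}])

```text
validation failed for argument at $.st...
```

Request:
jog_arm(steps=[{"dr": [0, 0, 0.105]}, {"dr": [0, 0, 0.105]}, {"dr": [0, 0, 0.105]}, {"dr": [0, 0, 0.105]}, {"dr": [0, 0, 0.105]}, {"dr": [0, 0, 0.105]}, {"linear": [0, 0, 0]}, {"linear": [0, 0, 0]}])

```text
validation failed for argument at $.st...
```

```bash
python3 -c "
from go import *
s=bot.sense();print(s['time_s'],s['position'],s['eef_rot'],s['qpos'],s['contact_force'])
go([.510,.236,.110],down(107))"
```

```text
0.5 [0.1375 0.6097 0.2313] [-179.9958   -0.0026  167.2943] [70.4738  3.0213 92.4132  0.0021 84.57   -6.8207] [ 0.4071 -0.4894 -0.2238]
lin (tool now) [-0.4456 -0.2826  0.1213] then rotvec (tool) [-0.0001 -0.      1.0523] | 60.29427164399367
```

Request:
jog_arm(steps=[{"linear": [-0.0278, -0.0177, -0.0012], "dr": [0, 0, 0], "gripper": 100}, {"linear": [-0.0278, -0.0177, -0.0012], "dr": [0, 0, 0], "gripper": 100}, {"linear": [-0.0278, -0.0177, -0.0012], "dr": [0, 0, 0], "gripper": 100}, {"linear": [-0.0278, -0.0177, -0.0012], "dr": [0, 0, 0], "gripper": 100}, {"linear": [-0.0278, -0.0177, -0.0012], "dr": [0, 0, 0], "gripper": 100}, {"linear": [-0.0278, -0.0177, -0.0012], "dr": [0, 0, 0], "gripper": 100}, {"linear": [-0.0278, -0.0177, -0.0012], "dr": [0, 0, 0], "gripper": 100}, {"linear": [-0.0278, -0.0177, -0.0012], "dr": [0, 0, 0], "gripper": 100}, {"linear": [-0.0278, -0.0177, -0.0012], "dr": [0, 0, 0], "gripper": 100}, {"linear": [-0.0278, -0.0177, -0.0012], "dr": [0, 0, 0], "gripper": 100}])

```text
time_s: 1.33
position: [0.3706, 0.3746, 0.2436]
eef_rot: [180.0, 0.0, 167.3]
contact_force: [0.1, 0.1, 0.0]
finger_gap: 1.002
grasp_force: 0.0
```

Request:
jog_arm(steps=[{"linear": [-0.0278, -0.0177, -0.0012], "dr": [0, 0, 0], "gripper": 100}, {"linear": [-0.0278, -0.0177, -0.0012], "dr": [0, 0, 0], "gripper": 100}, {"linear": [-0.0278, -0.0177, -0.0012], "dr": [0, 0, 0], "gripper": 100}, {"linear": [-0.0278, -0.0177, -0.0012], "dr": [0, 0, 0], "gripper": 100}, {"linear": [-0.0278, -0.0177, -0.0012], "dr": [0, 0, 0], "gripper": 100}, {"linear": [-0.0278, -0.0177, -0.0012], "dr": [0, 0, 0], "gripper": 100}, {"linear": [0, 0, 0], "dr": [0, 0, 0.105], "gripper": 100}, {"linear": [0, 0, 0], "dr": [0, 0, 0.105], "gripper": 100}, {"linear": [0, 0, 0], "dr": [0, 0, 0.105], "gripper": 100}, {"linear": [0, 0, 0], "dr": [0, 0, 0.105], "gripper": 100}])

```text
time_s: 2.17
position: [0.5093, 0.2352, 0.2506]
eef_rot: [180.0, -0.0, 142.9]
contact_force: [-0.0, -0.6, -0.2]
finger_gap: 1.0
grasp_force: 0.0
```

Request:
jog_arm(steps=[{"linear": [0, 0, 0], "dr": [0, 0, 0.105], "gripper": 100}, {"linear": [0, 0, 0], "dr": [0, 0, 0.105], "gripper": 100}, {"linear": [0, 0, 0], "dr": [0, 0, 0.105], "gripper": 100}, {"linear": [0, 0, 0], "dr": [0, 0, 0.105], "gripper": 100}, {"linear": [0, 0, 0], "dr": [0, 0, 0.105], "gripper": 100}, {"linear": [0, 0, 0], "dr": [0, 0, 0.105], "gripper": 100}, {"linear": [0, 0, 0], "dr": [0, 0, 0], "gripper": 100}, {"linear": [0, 0, 0], "dr": [0, 0, 0], "gripper": 100}])

```text
time_s: 2.83
position: [0.5091, 0.2356, 0.2506]
eef_rot: [180.0, 0.0, 107.3]
contact_force: [-0.0, -0.1, 0.9]
finger_gap: 1.002
grasp_force: 0.0
```

```bash
cat > d.py <<'E'
from go import *
import sys
s=bot.sense();print(s['time_s'],s['position'],s['eef_rot'],s['qpos'],s['contact_force'])
go([.510,.236,.110],down(107))
n='scene'; im,d=eyes.get_image(n); a=np.ascontiguousarray(im[...,::-1])[100:260,330:530]
cv2.imwrite('pics/above.png',cv2.resize(a,None,fx=3.5,fy=3.5,interpolation=cv2.INTER_CUBIC)); print(proj(n,s['position']))
E
python3 d.py
```

```text
2.8333 [0.5091 0.2356 0.2506] [179.9917   0.0027 107.2825] [17.2299 -6.3505 99.75   -0.0027 86.5923 -0.0524] [-0.0051 -0.1261  0.8809]
lin (tool now) [0.0002 0.001  0.1406] then rotvec (tool) [0.0001 0.     0.0049] | 0.28266498426787917
[434.6147 177.4805]
```

View pics/above.png

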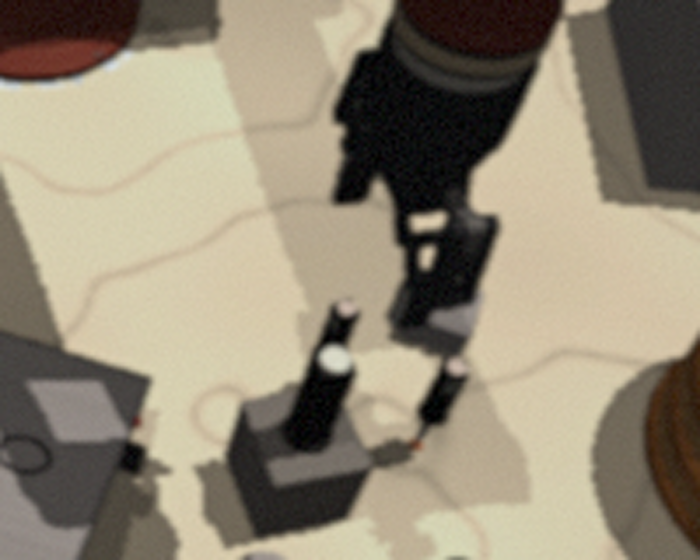

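```bash
cat > e.py <<'E'
from go import *
s=bot.sense(); Rc=R.from_euler('xyz',s['eef_rot'],degrees=True); p=s['position']
for n in ['scene','top']:
    im,d=eyes.get_image(n); P=cloud(n,d)[d>0]; L=Rc.inv().apply(P-p)
    m=(abs(L[:,0])<.06)&(abs(L[:,1])<.09)&(L[:,2]>-.06)&(L[:,2]<.02)
    for lo,hi in [(-.08,0),(0,.08)]:
        for z0,z1 in [(-.03,-.015),(-.015,.01)]:
            q=L[m&(L[:,1]>lo)&(L[:,1]<hi)&(L[:,2]>z0)&(L[:,2]<z1)]
            if len(q): print(n,(lo,hi),(z0,z1),len(q),'min',np.percentile(q,5,0),'max',np.percentile(q,95,0))
E
python3 e.py
```

```text
scene (-0.08, 0) (-0.03, -0.015) 60 min [-0.0099 -0.045  -0.0295] max [ 0.0111 -0.0403 -0.0155]
scene (-0.08, 0) (-0.015, 0.01) 5 min [-0.0061 -0.0432 -0.0147] max [ 0.0035 -0.041  -0.0116]
scene (0, 0.08) (-0.03, -0.015) 44 min [-0.0101  0.046  -0.0294] max [ 0.0045  0.0578 -0.0168]
scene (0, 0.08) (-0.015, 0.01) 1 min [-0.0048  0.0496 -0.0136] max [-0.0048  0.0496 -0.0136]
```

Request:
jog_arm(steps=[{"linear": [0, 0.001, 0.025], "dr": [0, 0, 0.005], "gripper": 100}, {"linear": [0, 0, 0.025], "dr": [0, 0, 0], "gripper": 100}, {"linear": [0, 0, 0.025], "dr": [0, 0, 0], "gripper": 100}, {"linear": [0, 0, 0.025], "dr": [0, 0, 0], "gripper": 100}, {"linear": [0, 0, 0.02], "dr": [0, 0, 0], "gripper": 100}, {"linear": [0, 0, 0.015], "dr": [0, 0, 0], "gripper": 100}, {"linear": [0, 0, 0.0095], "dr": [0, 0, 0], "gripper": 100}, {"linear": [0, 0, 0], "dr": [0, 0, 0], "gripper": 60}, {"linear": [0, 0, 0], "dr": [0, 0, 0], "gripper": 45}, {"linear": [0, 0, 0], "dr": [0, 0, 0], "gripper": 35}], force=40)

```text
time_s: 3.82
position: [0.511, 0.2362, 0.1075]
eef_rot: [179.9, -0.0, 106.9]
contact_force: [-0.1, 0.6, -0.1]
finger_gap: 0.607
grasp_force: 0.0
```

Request:
jog_arm(steps=[{"linear": [0, 0, 0], "dr": [0, 0, 0], "gripper": 20}, {"linear": [0, 0, 0], "dr": [0, 0, 0], "gripper": 10}, {"linear": [0, 0, 0], "dr": [0, 0, 0], "gripper": 10}, {"linear": [0, 0, 0], "dr": [0, 0, 0], "gripper": 10}, {"linear": [0, 0, 0], "dr": [0, 0, 0], "gripper": 10}], force=40)

```text
time_s: 4.23
position: [0.5109, 0.2361, 0.1075]
eef_rot: [179.9, 0.0, 106.8]
contact_force: [-1.5, -1.6, 5.7]
finger_gap: 0.279
grasp_force: 42.5
```

```bash
python3 -c "
from go import *
s=bot.sense();print(s)
"
```

```text
{'time_s': 4.2333, 'qpos': array([ 17.2259,   0.7706, 107.0087,  -0.0044,  72.0876,   0.383 ]), 'joint_velocities': array([ 0.0679,  0.0961, -0.002 , -0.006 ,  0.1099, -0.0354]), 'joint_torque': array([  0.1828, -31.6223, -31.4121,   0.0599,  -0.2163,   0.0064]), 'position': array([0.5109, 0.2361, 0.1075]), 'eef_rot': array([179.8669,   0.0033, 106.8443]), 'contact_force': array([-1.5367, -1.5931,  5.711 ]), 'ft_torque': array([-0.014 ,  0.0507,  0.0403]), 'grasp_force': 42.499786019325256, 'finger_gap': 0.27877189058273855}
```

Request:
jog_arm(steps=[{"linear": [0, 0, -0.003], "dr": [0, 0, 0], "gripper": 10}, {"linear": [0, 0, -0.008], "dr": [0, 0, 0], "gripper": 10}, {"linear": [0, 0, -0.015], "dr": [0, 0, 0], "gripper": 10}, {"linear": [0, 0, -0.02], "dr": [0, 0, 0], "gripper": 10}, {"linear": [0, 0, -0.02], "dr": [0, 0, 0], "gripper": 10}, {"linear": [0, 0, -0.02], "dr": [0, 0, 0], "gripper": 10}, {"linear": [0, 0, -0.02], "dr": [0, 0, 0], "gripper": 10}, {"linear": [0, 0, -0.02], "dr": [0, 0, 0], "gripper": 10}, {"linear": [0, 0, -0.014], "dr": [0, 0, 0], "gripper": 10}, {"linear": [0, 0, 0], "dr": [0, 0, 0], "gripper": 10}], force=60)

```text
time_s: 5.07
position: [0.5115, 0.2364, 0.25]
eef_rot: [179.6, -0.0, 106.9]
contact_force: [0.3, 0.3, -1.0]
finger_gap: 0.275
grasp_force: 58.8
```

```bash
cat > f.py <<'E'
from go import *
s=bot.sense();print(s['time_s'],s['position'],s['eef_rot'],s['contact_force'],s['ft_torque'],s['finger_gap'],s['grasp_force'])
Rc=R.from_euler('xyz',s['eef_rot'],degrees=True); p=s['position']
for n in ['scene','top']:
    im,d=eyes.get_image(n); P=cloud(n,d)[d>0]; L=Rc.inv().apply(P-p)
    for z0 in np.arange(.0,.11,.01):
        q=L[(np.hypot(L[:,0],L[:,1])<.03)&(L[:,2]>z0)&(L[:,2]<z0+.01)]
        if len(q)>2: print(n,round(z0,3),len(q),'x',np.percentile(q[:,0],[5,95]),'y',np.percentile(q[:,1],[5,95]),'zmax',q[:,2].max())
nv=np.array([-.333,.0815,.9393]); nv/=np.linalg.norm(nv)
ring=np.array([.5667,.0447,.1003])
# minimal rotation taking down to -nv
z0=Rc.apply([0,0,1]); ax=np.cross(z0,-nv); Rm=R.from_rotvec(ax/np.linalg.norm(ax)*np.arcsin(np.linalg.norm(ax))); Rt=Rm*Rc
L=.0975
for gap in (.04,):
    go(ring+nv*(L+gap),Rt)
    print('target',ring+nv*(L+gap),Rt.as_euler('xyz',degrees=True))
E
python3 f.py
```

```text
5.0667 [0.5115 0.2364 0.25  ] [179.6454  -0.0028 106.8505] [ 0.3348  0.3358 -1.0456] [ 0.0154 -0.037   0.033 ] 0.2747868208914713 58.80443215370178
scene 0.0 30 x [-0.011  -0.0056] y [-0.0065  0.0134] zmax 0.009890746560761568
scene 0.01 45 x [-0.0102  0.0104] y [-0.0052  0.0136] zmax 0.019964487993459956
scene 0.02 94 x [-0.0149  0.013 ] y [-0.0071  0.0181] zmax 0.029788056407606935
scene 0.03 5 x [-0.0153  0.0075] y [-0.0029  0.015 ] zmax 0.032187694712502955
scene 0.05 18 x [-0.0034  0.0039] y [0.0002 0.0061] zmax 0.05995266607360467
scene 0.06 11 x [-0.003   0.0042] y [0.0019 0.0064] zmax 0.06909326296394612
scene 0.07 9 x [-0.0023  0.0035] y [0.0015 0.0046] zmax 0.07994619795422366
scene 0.08 5 x [-0.0008  0.0029] y [-0.0002  0.0036] zmax 0.08996306273535591
scene 0.09 32 x [-0.0055  0.0077] y [-0.0055  0.0081] zmax 0.09849589992346042
lin (tool now) [-0.1754 -0.0417  0.0163] then rotvec (tool) [-0.3012 -0.178   0.0005] | 20.04824372504574
target [0.5209 0.0559 0.2295] [162.5546  10.0425 105.2736]
```

Request:
jog_arm(steps=[{"linear": [-0.01, -0.0024, 0.001], "dr": [0, 0, 0], "gripper": 10}, {"linear": [-0.02, -0.0048, 0.0018], "dr": [0, 0, 0], "gripper": 10}, {"linear": [-0.02, -0.0048, 0.0018], "dr": [0, 0, 0], "gripper": 10}, {"linear": [-0.02, -0.0048, 0.0018], "dr": [0, 0, 0], "gripper": 10}, {"linear": [-0.02, -0.0048, 0.0018], "dr": [0, 0, 0], "gripper": 10}, {"linear": [-0.02, -0.0048, 0.0018], "dr": [0, 0, 0], "gripper": 10}, {"linear": [-0.02, -0.0048, 0.0018], "dr": [0, 0, 0], "gripper": 10}, {"linear": [-0.02, -0.0048, 0.0018], "dr": [0, 0, 0], "gripper": 10}, {"linear": [-0.018, -0.0043, 0.0018], "dr": [0, 0, 0], "gripper": 10}, {"linear": [-0.0074, -0.0014, 0.0008], "dr": [0, 0, 0], "gripper": 10}])

```text
time_s: 6.0
position: [0.5198, 0.0534, 0.2273]
eef_rot: [-179.8, -0.0, 106.7]
contact_force: [-0.3, -0.2, -2.0]
finger_gap: 0.276
grasp_force: 58.9
```

Request:
jog_arm(steps=[{"linear": [0, 0, 0], "dr": [-0.0376, -0.0222, 0], "gripper": 10}, {"linear": [0, 0, 0], "dr": [-0.0376, -0.0222, 0], "gripper": 10}, {"linear": [0, 0, 0], "dr": [-0.0376, -0.0222, 0], "gripper": 10}, {"linear": [0, 0, 0], "dr": [-0.0376, -0.0222, 0], "gripper": 10}, {"linear": [0, 0, 0], "dr": [-0.0376, -0.0222, 0], "gripper": 10}, {"linear": [0, 0, 0], "dr": [-0.0376, -0.0222, 0], "gripper": 10}, {"linear": [0, 0, 0], "dr": [-0.0376, -0.0222, 0], "gripper": 10}, {"linear": [0, 0, 0], "dr": [-0.0376, -0.0222, 0], "gripper": 10}, {"linear": [0, 0, 0], "dr": [0, 0, 0], "gripper": 10}, {"linear": [0, 0, 0], "dr": [0, 0, 0], "gripper": 10}])

```text
time_s: 6.83
position: [0.5199, 0.0561, 0.2283]
eef_rot: [162.8, 10.0, 105.4]
contact_force: [0.8, 0.1, -1.4]
finger_gap: 0.272
grasp_force: 59.1
```

```bash
cat > g.py <<'E'
from go import *
import sys
tag=sys.argv[1]
s=bot.sense();print(s['time_s'],s['position'],s['eef_rot'],s['contact_force'],s['ft_torque'],s['finger_gap'],s['grasp_force'],s['qpos'])
Rc=R.from_euler('xyz',s['eef_rot'],degrees=True); p=s['position']
nv=np.array([-.333,.0815,.9393]); nv/=np.linalg.norm(nv); ring=np.array([.5667,.0447,.1003]); L=.0975
zt=Rc.apply([0,0,1]); print('tilt err deg',np.degrees(np.arccos(min(1,-zt@nv))),'foot',p+L*zt,'foot rel ring (tool)',Rc.inv().apply(p+L*zt-ring))
crops=[]
for n in ['scene','top']:
    im,d=eyes.get_image(n); np.savez(f'{n}_{tag}.npz',im=im,d=d); A=cloud(n,d); P=A[d>0]; Lc=Rc.inv().apply(P-p)
    for z0 in list(np.arange(.035,.085,.01))+[.09]:
        q=Lc[(np.hypot(Lc[:,0],Lc[:,1])<.02)&(Lc[:,2]>z0)&(Lc[:,2]<z0+.01)]
        if len(q)>2: print(n,round(z0,3),len(q),'x',np.percentile(q[:,0],[5,95]),'y',np.percentile(q[:,1],[5,95]),'zmax',q[:,2].max())
    for o in spotter.spot_point('foot_tip',n): print(n,'foot_tip',round(o['confidence'],2),np.array(o['centre']),proj(n,o['centre']))
    for o in spotter.spot_point('mark_ring_mid',n): print(n,'ring',round(o['confidence'],2),np.array(o['centre']),proj(n,o['centre']))
    u,v=proj(n,p+L*zt); w,h=(56,42); x0,y0=int(u)-w//2,int(v)-h//2; print(n,'pred foot px',u,v,'ring px',proj(n,ring),'crop0',x0,y0)
    crops.append(cv2.resize(np.ascontiguousarray(im[y0:y0+h,x0:x0+w,::-1]),(392,294),interpolation=cv2.INTER_CUBIC))
cv2.imwrite(f'pics/{tag}.png',cv2.hconcat(crops))
E
python3 g.py hover
```

```text
6.8333 [0.5199 0.0561 0.2283] [162.7534   9.9589 105.3608] [ 0.7902  0.0776 -1.436 ] [0.0707 0.2745 0.0537] 0.27200521079823775 59.09499943256378 [  0.5969 -24.0222 117.8506  -5.2459  66.992  -15.0425]
tilt err deg 0.21173197028419768 foot [0.552  0.0482 0.1366] foot rel ring (tool) [ 0.0009 -0.0016 -0.0393]
scene 0.035 6 x [-0.0017  0.0037] y [0.0036 0.0055] zmax 0.044712089503832056
scene 0.045 18 x [-0.003   0.0056] y [-0.0011  0.0059] zmax 0.05419640369991396
scene 0.055 19 x [-0.0025  0.0046] y [-0.0009  0.0065] zmax 0.06488767013474527
scene 0.065 10 x [-0.0022  0.0034] y [0.0015 0.0072] zmax 0.07120054619205206
scene 0.075 11 x [-0.0015  0.0045] y [0.0004 0.005 ] zmax 0.0837966036194023
scene 0.09 26 x [-0.0054  0.0079] y [-0.0038  0.0091] zmax 0.09980299382607646
scene foot_tip 0.25 [ 0.3085 -0.4282 -0.0002] [186.4296 156.5597]
scene ring 0.5 [0.5676 0.0481 0.1004] [337.2094 229.8237]
scene ring 0.44 [0.5507 0.047  0.1363] [338.1678 215.1744]
scene ring 0.42 [0.3433 0.3598 0.0014] [454.3297 192.1297]
scene pred foot px 338.6608201476419 215.64514404196657 ring px [335.7804 229.3528] crop0 310 194
top ring 0.4 [ 0.3083 -0.4327 -0.0003] [440.4963 274.4719]
top pred foot px 296.91203087878404 177.13532674534108 ring px [298.9388 175.7287] crop0 268 156
```

View pics/hover.png

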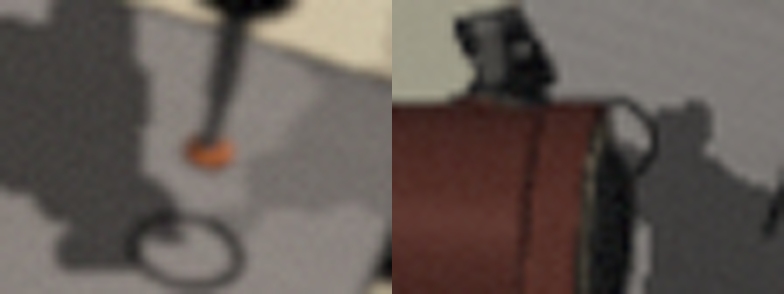

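Request:
jog_arm(steps=[{"linear": [-0.0009, 0.0015, 0.004], "dr": [0, 0, 0], "gripper": 10}, {"linear": [0, 0, 0.006], "dr": [0, 0, 0], "gripper": 10}, {"linear": [0, 0, 0.006], "dr": [0, 0, 0], "gripper": 10}, {"linear": [0, 0, 0.006], "dr": [0, 0, 0], "gripper": 10}, {"linear": [0, 0, 0.005], "dr": [0, 0, 0], "gripper": 10}, {"linear": [0, 0, 0.004], "dr": [0, 0, 0], "gripper": 10}, {"linear": [0, 0, 0.002], "dr": [0, 0, 0], "gripper": 10}, {"linear": [0, 0, 0], "dr": [0, 0, 0], "gripper": 10}, {"linear": [0, 0, 0], "dr": [0, 0, 0], "gripper": 10}])

```text
time_s: 7.88
position: [0.5336, 0.0528, 0.1994]
eef_rot: [162.6, 10.0, 105.3]
contact_force: [0.4, 0.0, -1.7]
finger_gap: 0.277
grasp_force: 59.1
```

```bash
cat > fz.py <<'E'
from go import *
nv=np.array([-.333,.0815,.9393]); nv/=np.linalg.norm(nv); ring=np.array([.5667,.0447,.1003])
F=[]
for i in range(10):
    eyes.get_image('scene'); s=bot.sense(); F.append(s['contact_force']@nv)
Rc=R.from_euler('xyz',s['eef_rot'],degrees=True); zt=Rc.apply([0,0,1]); p=s['position']
print(s['time_s'],'F.n',np.mean(F),np.std(F),'Fvec',s['contact_force'],'tilt',np.degrees(np.arccos(min(1,-zt@nv))),'foot(relaxed) rel ring',Rc.inv().apply(p+.0975*zt-ring),s['grasp_force'])
E
python3 fz.py
```

```text
8.3833 F.n -1.358957516540825 0.4837680382817068 Fvec [-0.5493  0.0694 -1.3183] tilt 0.03141794730335597 foot(relaxed) rel ring [-0.0009  0.0017 -0.0074] 59.093329310417175
```

Request:
jog_arm(steps=[{"linear": [0.0009, -0.0015, 0.0015], "dr": [0, 0, 0], "gripper": 10}, {"linear": [0, 0, 0.0018], "dr": [0, 0, 0], "gripper": 10}, {"linear": [0, 0, 0.0018], "dr": [0, 0, 0], "gripper": 10}, {"linear": [0, 0, 0.0018], "dr": [0, 0, 0], "gripper": 10}, {"linear": [0, 0, 0.0015], "dr": [0, 0, 0], "gripper": 10}, {"linear": [0, 0, 0.0015], "dr": [0, 0, 0], "gripper": 10}, {"linear": [0, 0, 0], "dr": [0, 0, 0], "gripper": 10}, {"linear": [0, 0, 0], "dr": [0, 0, 0], "gripper": 10}])

```text
time_s: 9.05
position: [0.5351, 0.0524, 0.1895]
eef_rot: [162.6, 10.0, 105.3]
contact_force: [-2.1, -0.3, -1.1]
finger_gap: 0.273
grasp_force: 59.3
```

```bash
python3 fz.py
```

```text
9.55 F.n 0.5118716896849606 0.4607069027372373 Fvec [-1.3173  0.0865  0.9884] tilt 0.030479236331505417 foot(relaxed) rel ring [-0.0001  0.0002  0.0025] 59.32644724845886
```

Request:
jog_arm(steps=[{"linear": [0, 0, 0.001], "dr": [0, 0, 0], "gripper": 10}, {"linear": [0, 0, 0.0012], "dr": [0, 0, 0], "gripper": 10}, {"linear": [0, 0, 0.0012], "dr": [0, 0, 0], "gripper": 10}, {"linear": [0, 0, 0.001], "dr": [0, 0, 0], "gripper": 10}, {"linear": [0, 0, 0], "dr": [0, 0, 0], "gripper": 10}, {"linear": [0, 0, 0], "dr": [0, 0, 0], "gripper": 10}, {"linear": [0, 0, 0], "dr": [0, 0, 0], "gripper": 10}])

```text
time_s: 10.13
position: [0.5368, 0.0521, 0.1856]
eef_rot: [162.6, 10.0, 105.3]
contact_force: [-2.5, -0.4, 1.3]
finger_gap: 0.271
grasp_force: 59.7
```

```bash
python3 fz.py; python3 g.py press
```

```text
10.6333 F.n 2.233151432660235 0.3931486820510119 Fvec [-1.9224 -0.1426  2.2438] tilt 0.024293102125588197 foot(relaxed) rel ring [-0.0001  0.0003  0.0069] 59.66605246067047
10.6333 [0.5368 0.0521 0.1855] [162.5657  10.0275 105.3051] [-1.9224 -0.1426  2.2438] [ 0.0543  0.3064 -0.0093] 0.2721715338453441 59.66605246067047 [  0.0704 -19.5944 118.7614  -5.328   61.4349 -15.0271]
tilt err deg 0.024293102125588197 foot [0.5693 0.0442 0.0939] foot rel ring (tool) [-0.0001  0.0003  0.0069]
scene 0.035 4 x [-0.0015  0.0029] y [0.0046 0.006 ] zmax 0.044375514814571866
scene 0.045 16 x [-0.0035  0.0044] y [0.0006 0.0058] zmax 0.054650171304984126
scene 0.055 16 x [-0.0025  0.0051] y [0.0023 0.0061] zmax 0.06469638817646739
scene 0.065 11 x [-0.0031  0.0044] y [0.0007 0.0064] zmax 0.0738715945152183
scene 0.075 10 x [-0.0016  0.003 ] y [0.0011 0.005 ] zmax 0.08308622965571393
scene 0.09 84 x [-0.0166  0.0167] y [-0.0156  0.0178] zmax 0.09333837137011806
scene foot_tip 0.48 [0.5669 0.043  0.0996] [335.0278 229.5025]
scene ring 0.46 [0.567  0.0461 0.1001] [336.3667 229.5747]
scene ring 0.27 [ 0.5395 -0.0549  0.1019] [295.1178 214.6241]
scene pred foot px 335.31980527823805 231.6987068796506 ring px [335.7804 229.3528] crop0 307 210
top 0.09 6 x [-0.019  -0.0135] y [-0.0074  0.0074] zmax 0.09541217717778969
top pred foot px 299.2602284865719 175.49679094814735 ring px [298.9388 175.7287] crop0 271 154
```

View pics/press.png

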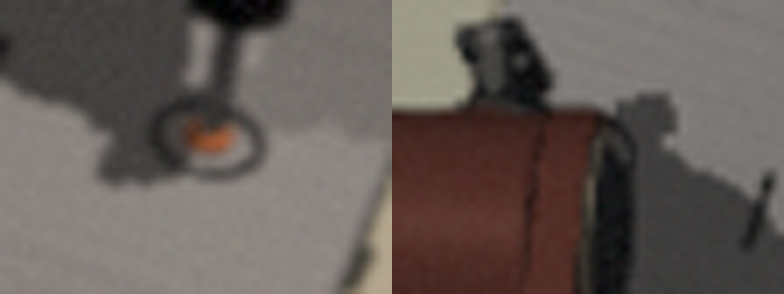

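The foot sits centred in the ring (scene crop about (210,138), ring centre about (210,137)). The push has risen 3.6 N, which means about 7 mm of compression, and the tilt error is under 0.1°.

```bash
python3 -c "
from rig import bot
print(bot.sign_off())"
```

```text
the job is handed in; nothing more can be done
None
```

I handed the job in at about 10.7 s, still holding the largest thermometer with its foot inside the ring, square to the slope and pressed in about 7 mm (3.6 N); the sign-off gave no verdict.

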